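# Strip the yellow spacer's bar

## Task

Two bench stands each have a bar with a spacer held on by a red stop collar. On the one with the yellow spacer, slide the red stop collar off the free end of the bar and put it in the empty black tool tray, and only then slide the yellow spacer off and put it in the tray as well. Leave the collar and the blue spacer on the other bar where they are.

Things in the scene. Friction and masses are not known exactly. Their poses are not given: they have to be found in the camera images.
- stand_y: The stand that carries the yellow spacer; identical bench stand, fixed: grey base plate 90 x 150 x 12 mm, an aluminium post 32 x 20 mm and 130 mm tall, and a level steel bar 12 mm in diameter, its axis 110 mm above the worktop. The bar points along the stand's +y axis, from the post (faces at y = -10 and +10 mm) to its free end at y = +130 mm. Origin: under the post, on the worktop; z up. Either stand may be the nearer one.
- stand_b: The stand that carries the blue spacer, to be left alone; identical bench stand, fixed: grey base plate 90 x 150 x 12 mm, an aluminium post 32 x 20 mm and 130 mm tall, and a level steel bar 12 mm in diameter, its axis 110 mm above the worktop. The bar points along the stand's +y axis, from the post (faces at y = -10 and +10 mm) to its free end at y = +130 mm. Origin: under the post, on the worktop; z up.
- stand_y_tip (a point): Free end of the yellow spacer's bar, on its axis.
- collar_y_center (a point): The collar to remove: red stop collar, a ring with eight flats: 40 mm across the flats, 22 mm long along its bore, bore 19 mm, 60 g, its screw already loose. It hangs freely on the bar, outermost, one flat up and one on each side, its centre 3.5 mm below the bar's axis; nothing holds it but friction. This point is its centre, half-way up; its y axis lies along the bar. It is on the yellow spacer's bar.
- spacer_y_center (a point): The yellow spacer, a plastic ring with eight flats: 44 mm across the flats, 32 mm long along its bore, bore 19 mm, 50 g. It hangs freely on the bar between the post and the red collar, one flat up and one on each side, its centre 3.5 mm below the bar's axis. This point is its centre, half-way up; its y axis lies along the bar. 
- collar_b_center (a point): Leave alone: another red stop collar, a ring with eight flats: 40 mm across the flats, 22 mm long along its bore, bore 19 mm, 60 g, its screw already loose. It hangs freely on the bar, outermost, one flat up and one on each side, its centre 3.5 mm below the bar's axis; nothing holds it but friction. This point is its centre, half-way up; its y axis lies along the bar. It is on the blue spacer's bar.
- spacer_b_center (a point): Leave alone: the blue spacer, a plastic ring with eight flats: 44 mm across the flats, 32 mm long along its bore, bore 19 mm, 50 g. It hangs freely on the bar between the post and the red collar, one flat up and one on each side, its centre 3.5 mm below the bar's axis. This point is its centre, half-way up; its y axis lies along the bar. 
- tray: Black shallow tool tray, fixed, empty, open on top: 294 mm along its x, 214 mm along its y, 26 mm high with 2 mm walls; inside 280 x 200 mm, floor 3 mm above the worktop. Origin: centre of its underside; z up. (Another such tray, full of tools, stands at the back left: not that one.)
Mind the look-alikes: they are no part of the job. What is shaped like the part that bears spacer_y_center but green, purple or turquoise is not meant.

How it is judged:
By the outcome, as a careful person would: the job done as asked, in the order asked, and still so for the second after the job is handed in, with the robot touching nothing.
It also fails if it takes over 61 s, if anything falls off the work surface, if the arm or the gripper's body presses on something with over 40 N, if the wrist force passes 120 N, or if a joint passes its speed limit or range.

## Robot

A 7-joint arm with a two-finger parallel gripper is mounted at the origin on a cart in front of the work surface, level with it; the furniture and walls round the work are solid. World frame = base frame: x ahead of the robot, y to its left, z up, the work surface at z = 0. Lengths are in m, angles in rad, forces in N, time in s.
With the tool pointing down it reaches from about 0.425 to 0.875 m from the base axis. Payload 4.7 kg.
Tool frame: the origin (TCP) lies between the finger pads; the fingertips stand 19 mm ahead of it and the grasp point (between the pads) is the TCP; z points along the fingers, y is the line along which they close (so a half turn about z gives the same grasp; the last joint's range is limited). The gripper opens to 85 mm and grips with 20 to 120 N. Pads are 22 mm wide; open, the fingers measure 114 mm over their backs; the gripper's body (76 mm by 85 mm) begins 54 mm behind the grasp point. The pads swing forward as they close: fully open they stand 13 mm farther back than shut.
Start: joints at [-1.177, 0.321, -0.07, 1.45, 0.023, 1.371, -0.057], TCP at [0.241, 0.604, 0.25] pointing down, gripper open.
Joint ranges: [-2.86, 2.86], [-0.3, 2.09], [-1.38, 1.24], [0.06, 2.45], [-1.56, 4.7], [0.09, 2.05], [-2.69, 2.69]. Speed limits (rad/s): [2.57, 2.57, 3.14, 3.14, 3.14, 3.14, 3.14].

## Interface

Orientations are given as a unit quaternion [x, y, z, w].
In Python, from station import * gives the robot as it stands. Calls block until the motion is done:
- move_pose(position, orientation): joint-space move of the TCP to a pose.
- move_l(position, attitude=None, max_speed=0.15, force_limit=None): straight line of the TCP; attitude=None keeps the orientation; max_speed is the mean speed in m/s. With force_limit (N) it stops when the force on the tool has changed by that much, and returns True; else False.
- goto_joints(angles): joint-space move.
- move_gripper(opening, grip_force=None): finger opening in m; grip_force is the grip in N (None keeps the last); returns when the fingers have stopped.
- wait(seconds).
- ik(position, orientation): joint angles nearest the present ones, or None.
- get_image(name): name is "scene" or "top"; returns a dict with "color" (420x560x3 uint8, red, green, blue), "range_z" (420x560 float32, m along the optical axis (not along the pixel's ray), 0 where there is no reading), "fov_y" (degrees; the focal length in pixels is half the picture's height over the tangent of half this angle, whatever the lens; pixels are square), "cx", "cy" (the principal point, pixels), "rvec" (rotation vector, rad) and "tvec" (3), from world to camera coordinates, as OpenCV has them. Camera axes: x right, y down, z forward; pixel columns grow to the right and rows downward; lengths in m; the calibration is good to about 2 mm. A picture is of the moment at which its call begins.
A pose or a line that the arm cannot do raises IKError and nothing moves.
- close_job(): hands the job in; it is judged then, once.
Readings, each from a call of its own:
- current_time_s(): time.
- current_q(): joint angles.
- current_qd(): joint speeds.
- current_effort(): joint torques, N m.
- current_ee_pos(): TCP position.
- current_orientation(): TCP orientation.
- current_ft_force(): force on the tool from outside, world axes, zero at the start.
- current_moment(): the same for the moment, N m.
- current_finger_gap(): finger opening in m.
- current_grip_force(): force on a finger pad.
Only numpy, scipy, OpenCV 4.12 (cv2) and the standard library are available. Lean on these libraries where they do the work, as an engineer would, in place of code of your own. Each camera call takes 0.05 s, during which the arm holds its last target. There are 200 camera calls.

## Working session

There is one attempt and no reset: what is moved stays moved. The work goes in short steps, each a Python script; the robot and the scene stay as the last script left them, time stands still between calls to the robot, and variables do not carry over. Pictures are saved under pics/ and viewed, at most 10 in all, crops included, and the job is handed in when it is done.

```bash
mkdir -p pics; cat > h.py <<'E'
from station import *
import numpy as np, cv2
def cam(n):
    d=get_image(n); h=d["color"].shape[0]
    d["f"]=h/2/np.tan(np.radians(d["fov_y"])/2)
    d["R"]=cv2.Rodrigues(np.array(d["rvec"],float))[0]; d["t"]=np.array(d["tvec"],float).ravel()
    z=d["range_z"]; v,u=np.mgrid[:z.shape[0],:z.shape[1]]
    pc=np.stack([(u-d["cx"])/d["f"]*z,(v-d["cy"])/d["f"]*z,z],-1)
    d["P"]=(pc-d["t"])@d["R"]; d["ok"]=z>0
    return d
E
python3 - <<'E'
from h import *
for n in("scene","top"):
    d=cam(n); cv2.imwrite(f"pics/{n}0.png",d["color"][:,:,::-1]); np.savez(f"{n}0.npz",**{k:d[k] for k in("color","P","ok","R","t","f","cx","cy")})
    print(n,-d["R"].T@d["t"],d["f"],d["cx"],d["cy"],d["ok"].mean())
print(current_time_s(),current_orientation())
E
```

```text
scene [ 0.02412751 -0.69638135  0.54445769] 433.7966881120792 272.9571366680506 207.72009670567857 0.9961862244897959
top [0.35126763 0.00848034 1.41816104] 491.0803160385359 278.1512310503517 205.18700529919624 0.9960119047619047
0.1 [ 1.88719557e-01  9.82030625e-01 -8.74844391e-04 -1.21850518e-04]
```

View pics/scene0.png

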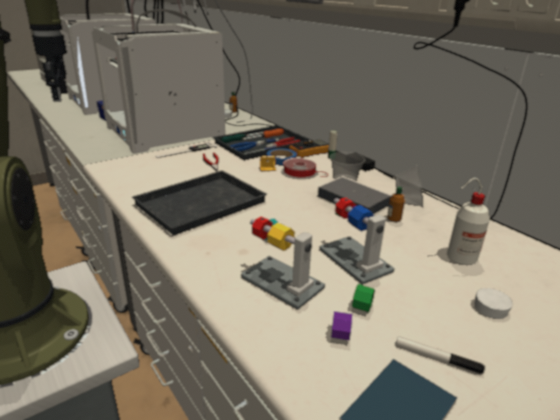

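View pics/top0.png

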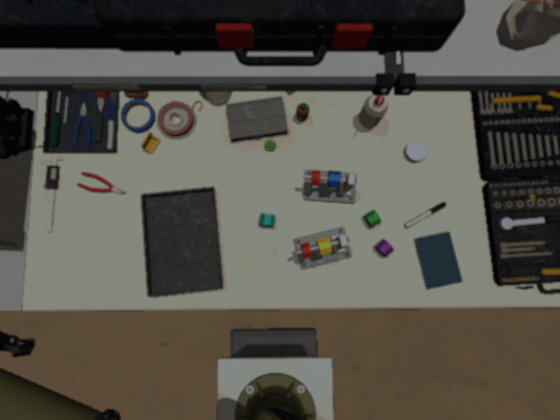

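The scene view shows the yellow spacer at (281,236) with its red collar at (262,227), and the blue spacer at (360,216) with the other collar at (346,208). The empty tray is at (200,200). In the top view the yellow spacer is at (323,246), its collar at (307,250), the post at (343,240), the blue stand at (330,182) and the empty tray at (181,241).

Candidates (top view):
- **Red collars:** (307,250) and (316,178). The first is meant, because it shares the bar with the yellow spacer.
- **Spacers:** yellow (323,246), blue (335,179), green (372,218), purple (384,248) and turquoise (267,220). Yellow is meant.

I'll confirm this with a crop and measure.

```bash
python3 - <<'E'
import numpy as np,cv2
np.set_printoptions(precision=4,suppress=True)
T=np.load("top0.npz");S=np.load("scene0.npz")
c=T["color"];a=cv2.resize(c[160:275,250:400],None,fx=4,fy=4,interpolation=cv2.INTER_CUBIC)
cv2.imwrite("pics/crop0.png",a[:,:,::-1])
for nm,D in(("top",T),("scene",S)):
    P=D["P"];hsv=cv2.cvtColor(D["color"],cv2.COLOR_RGB2HSV);h,s,v=cv2.split(hsv)
    z=P[...,2]
    for col,m in(("yellow",(h>20)&(h<32)&(s>130)),("red",((h<8)|(h>172))&(s>130)),("blue",(h>105)&(h<125)&(s>130))):
        m=m&(z>.06)&(z<.15)&(P[...,0]>.3)&(P[...,0]<.85)&(abs(P[...,1])<.35)
        n,l,st,ce=cv2.connectedComponentsWithStats(m.astype(np.uint8))
        for i in range(1,n):
            if st[i,4]>25:
                k=l==i; Q=P[k]; t=Q[Q[:,2]>np.percentile(Q[:,2],60)]
                print(nm,col,ce[i],st[i,4],"mean",Q.mean(0),"top",t.mean(0),"z",np.percentile(Q[:,2],[5,50,95]),"xy",np.percentile(Q[:,:2],[3,97],axis=0).ravel())
# stand geometry from top: base plate, post top
P=T["P"];x,y,z=P[...,0],P[...,1],P[...,2]
roi=(slice(220,280),slice(280,365))
m=np.zeros(z.shape,bool);m[roi]=True
k=m&(z>.118)&(z<.14);print("post top",k.sum(),P[k].mean(0))
k=m&(z>.006)&(z<.14);print("stand rect",cv2.minAreaRect(P[k][:,:2].astype(np.float32)),np.median(P[m&(z>.006)&(z<.02)][:,2]))
# tray
m=np.zeros(z.shape,bool);m[180:302,135:228]=True
g=cv2.cvtColor(T["color"],cv2.COLOR_RGB2GRAY)
k=m&(g<80);k=cv2.morphologyEx(k.astype(np.uint8),cv2.MORPH_OPEN,np.ones((3,3)))>0
# cast at z=.026
print("tray",cv2.minAreaRect(P[k][:,:2].astype(np.float32)),np.percentile(z[k],[5,50,95]))
E
```

```text
top yellow [323.8698 245.4219] 192 mean [ 0.4531 -0.13    0.1235] top [ 0.4537 -0.1305  0.1286] z [0.1141 0.1245 0.131 ] xy [ 0.4337 -0.1476  0.4734 -0.1142]
top red [315.3423 177.7477] 111 mean [ 0.6361 -0.111   0.1219] top [ 0.638  -0.1117  0.1267] z [0.1132 0.1231 0.1286] xy [ 0.62   -0.1208  0.6551 -0.1015]
top red [306.0351 250.0351] 114 mean [ 0.4412 -0.0828  0.1225] top [ 0.4416 -0.0838  0.1273] z [0.1141 0.1235 0.1299] xy [ 0.4258 -0.0956  0.4594 -0.0721]
top blue [333.881 179.244] 168 mean [ 0.6314 -0.1608  0.1239] top [ 0.6346 -0.1609  0.1289] z [0.1128 0.1253 0.131 ] xy [ 0.6143 -0.1744  0.6521 -0.147 ]
scene yellow [279.2719 235.5225] 423 mean [ 0.4445 -0.1393  0.1167] top [ 0.4485 -0.1358  0.1274] z [0.0961 0.1193 0.1301] xy [ 0.4297 -0.1512  0.4669 -0.1212]
scene red [343.1759 206.3796] 216 mean [ 0.63  -0.117  0.116] top [ 0.6345 -0.1157  0.1256] z [0.0973 0.1189 0.1283] xy [ 0.618  -0.1245  0.6489 -0.1041]
scene red [476.8372 201.4651] 43 mean [ 0.8379 -0.2923  0.1458] top [ 0.8373 -0.2917  0.1484] z [0.1422 0.1456 0.1495] xy [ 0.8324 -0.2987  0.8462 -0.283 ]
scene red [260.2794 226.7126] 247 mean [ 0.434  -0.0907  0.1154] top [ 0.4366 -0.0887  0.1252] z [0.0962 0.118  0.1279] xy [ 0.4218 -0.0984  0.4543 -0.0786]
scene red [472.62 235.08] 50 mean [ 0.8246 -0.3091  0.0774] top [ 0.8215 -0.3077  0.08  ] z [0.0737 0.077  0.0817] xy [ 0.8147 -0.3193  0.8424 -0.2951]
scene blue [358.581  216.0979] 327 mean [ 0.6244 -0.1682  0.1178] top [ 0.6305 -0.166   0.1279] z [0.0972 0.1206 0.1299] xy [ 0.612  -0.1791  0.6446 -0.1499]
post top 380 [ 0.4536 -0.1315  0.1258]
stand rect ((0.4502408802509308, -0.13975757360458374), (0.16669225692749023, 0.23798352479934692), 0.8805786371231079) 0.011166142953157076
tray ((0.4827497899532318, 0.19647152721881866), (0.29598402976989746, 0.35058003664016724), 5.204225063323975) [-0.0025  0.0028  0.0252]
```

View pics/crop0.png

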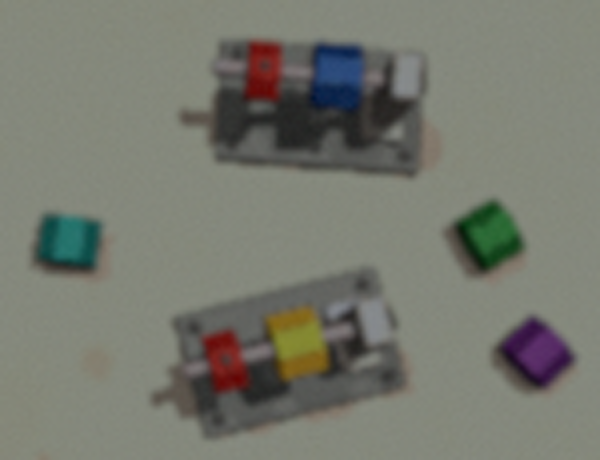

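The crop confirms it: the lower stand has the yellow spacer (crop 298,343) with the red collar (227,360) outboard of it, and the free end is at about (185,370). The other red collar (263,68) shares a bar with the blue spacer, so it stays. Next I compute the axis, tip, tray and IK.

```bash
cat >> h.py <<'E'
from scipy.spatial.transform import Rotation as Rn
def quat(b,s=1):
    p=s*np.array([b[1],-b[0],0]); z=np.array([0,0,-1.]); x=np.cross(p,z)
    return Rn.from_matrix(np.stack([x,p,z],1)).as_quat()
E
python3 - <<'E'
from h import *
np.set_printoptions(precision=4,suppress=True)
T=np.load("top0.npz");R,t,f,cx,cy=[T[k] for k in("R","t","f","cx","cy")]
def cast(u,v,z):
    d=np.array([(u-cx)/f,(v-cy)/f,1])@R; o=-R.T@t
    return (o+d*(z-o[2])/d[2])
c=cast(306.03,250.03,.1235);s=cast(323.87,245.42,.1235);po=cast(250+375/4,160+322/4,.13);tip=cast(250+186/4,160+370/4,.112)
print("c",c,"s",s,"post",po,"tip",tip)
for a,b in((s,c),(po,c),(po,tip)): d=b-a;print(np.degrees(np.arctan2(-d[0],d[1])),np.hypot(*d[:2]))
co=np.array([cast(u,v,.026)[:2] for u,v in((142,194),(214,188),(222,291),(149,296))]);print(co,co.mean(0))
# bar pixels: bright thin, via plate rect
P=T["P"];z=P[...,2];m=np.zeros(z.shape,np.uint8);m[222:275,288:357]=1
k=(m>0)&(z>.007)&(z<.018);pts=cv2.convexHull(P[k][:,:2].astype(np.float32));print("plate",cv2.minAreaRect(pts))
d=po-po
th=np.radians(14.3);b=np.array([-np.sin(th),np.cos(th),0])
for sg in(1,-1):
    q=quat(b,sg);print(q)
    for L in(0,.04,.05,.06,.07,.08):
        for h in(.11,.16,.22): print(L,h,ik(list((c+L*b)[:2])+[h],q) is not None,end=" ")
    print()
    for p in((.42,.27),(.54,.27)): print([ik([*p,h],q) for h in(.028,.2)])
E
```

```text
c [ 0.4412 -0.0827  0.1235] s [ 0.4531 -0.13    0.1235] post [ 0.4652 -0.182   0.13  ] tip [ 0.4356 -0.0581  0.112 ]
14.122340230416226 0.04878232362623886
13.630340194078503 0.10214757246130778
13.476856104590803 0.12738715426991526
[[0.611  0.3795]
 [0.6279 0.1733]
 [0.3351 0.1467]
 [0.3227 0.3491]] [0.4742 0.2621]
plate ((0.4560990631580353, -0.13987940549850464), (0.19087454676628113, 0.1464182287454605), 87.5564956665039)
[0.6136 0.7896 0.     0.    ]
0 0.11 True 0 0.16 True 0 0.22 True 0.04 0.11 True 0.04 0.16 True 0.04 0.22 True 0.05 0.11 True 0.05 0.16 True 0.05 0.22 True 0.06 0.11 True 0.06 0.16 True 0.06 0.22 True 0.07 0.11 True 0.07 0.16 True 0.07 0.22 True 0.08 0.11 True 0.08 0.16 True 0.08 0.22 True 
[array([-0.8426,  0.239 ,  0.2388,  2.0529, -0.0741,  0.8577, -0.3122]), array([-0.8611,  0.0289,  0.2416,  1.8934, -0.0074,  1.2202, -0.3675])]
[array([-0.7486,  0.4337,  0.2915,  1.7987, -0.1511,  0.931 , -0.1425]), array([-0.7522,  0.2535,  0.2889,  1.6498, -0.0754,  1.2492, -0.1986])]
[ 0.7896 -0.6136  0.     -0.    ]
0 0.11 False 0 0.16 False 0 0.22 True 0.04 0.11 False 0.04 0.16 True 0.04 0.22 True 0.05 0.11 False 0.05 0.16 True 0.05 0.22 True 0.06 0.11 False 0.06 0.16 True 0.06 0.22 True 0.07 0.11 False 0.07 0.16 True 0.07 0.22 True 0.08 0.11 False 0.08 0.16 True 0.08 0.22 False 
[array([ 0.3836,  0.5252, -1.1729,  2.014 ,  0.5847,  0.9926,  2.3091]), array([ 0.5897,  0.2001, -1.3114,  1.8527,  0.2043,  1.2434,  2.608 ])]
[array([ 0.3698,  0.79  , -1.1826,  1.7583,  0.7978,  1.1643,  2.3315]), array([ 0.3865,  0.5067, -1.1767,  1.6094,  0.4773,  1.349 ,  2.5375])]
```

```bash
cat >> h.py <<'E'
np.set_printoptions(precision=4,suppress=True)
th=np.radians(13.8);b=np.array([-np.sin(th),np.cos(th),0]);lat=np.array([b[1],-b[0],0]);Q=quat(b)
C=np.array([.4418,-.084,.1095]);SP=np.array([.4540,-.1312,.1095]);U=np.array([0,0,1.])
def rep(m):
    F=np.array(current_ft_force());print(m,"t",current_time_s(),"p",np.array(current_ee_pos()),"gap",current_finger_gap(),"grip",current_grip_force(),"F lat/b/z",F@lat,F@b,F[2])
def shot(n,c="scene",box=(150,280,190,420)):
    d=cam(c);r0,r1,c0,c1=box;cv2.imwrite(f"pics/{n}.png",cv2.resize(d["color"][r0:r1,c0:c1,::-1],None,fx=3,fy=3,interpolation=cv2.INTER_CUBIC))
E
python3 - <<'E'
from h import *
move_pose(C+.10*U,Q)
move_gripper(.07,25)
rep("above")
print(move_l(C,max_speed=.12,force_limit=8));rep("down")
move_gripper(.03,25);wait(.2);rep("grip")
shot("grip1")
E
```

```text
above t 2.95 p [ 0.4419 -0.0838  0.2095] gap 0.07026837753758276 grip 0.0 F lat/b/z 0.3697184769329111 -0.03079656714680942 0.13321382354766362
False
down t 3.9333 p [ 0.4424 -0.0841  0.1101] gap 0.07006073824042593 grip 0.0 F lat/b/z 0.054400692656614374 0.8305687747752684 -0.9105329201775101
grip t 4.5 p [ 0.4424 -0.084   0.1102] gap 0.03965880565361429 grip 27.893485087543013 F lat/b/z -0.5006570935256682 -0.7153623308355681 5.397272837360371
```

View pics/grip1.png

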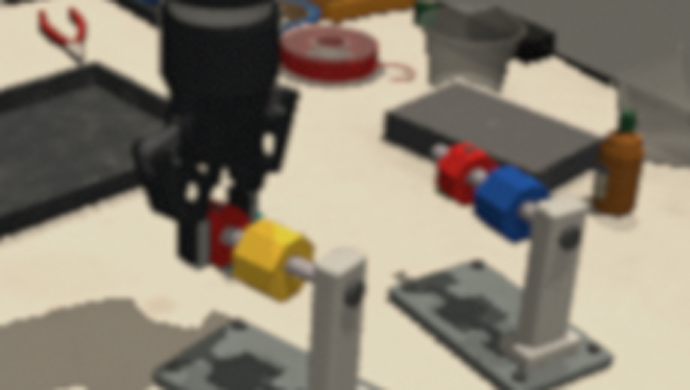

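The crop shows the fingers on the collar (crop 230,225), just clear of the yellow spacer (270,258). The gap reads 39.7 mm, which matches the 40 mm collar. Next: lift 3.5 mm to centre the bore, then slide it off.

```bash
python3 - <<'E'
from h import *
move_gripper(.03,40)
p=np.array(current_ee_pos())
move_l(p+.0038*U,max_speed=.03);rep("lift")
p=p+.0038*U
r=move_l(p+.056*b,max_speed=.06,force_limit=10);rep(f"slid {r}")
shot("slid1")
E
```

```text
lift t 5.0667 p [ 0.4422 -0.084   0.1138] gap 0.039603714718350475 grip 40.25286328847869 F lat/b/z 0.7953050710905284 0.07905168050939371 -0.0794926966844407
slid False t 6.15 p [ 0.4291 -0.03    0.1141] gap 0.03921256938505604 grip 40.25289987002907 F lat/b/z 0.03566438431840405 -0.1489983560594973 -0.5330906197389933
```

View pics/slid1.png

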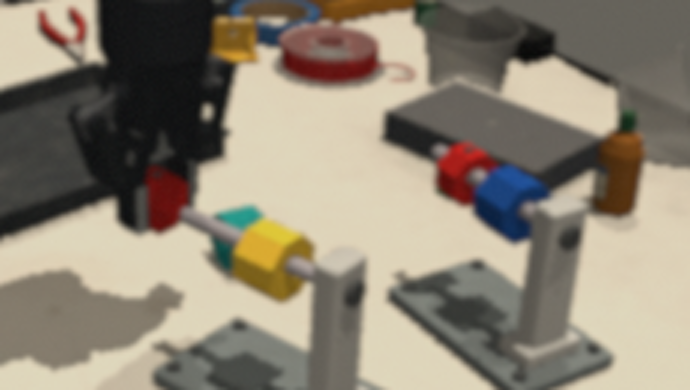

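The collar (crop 165,198) is at the tip and carries only its own weight (0.53 N). I'll move it a little further out, then place it in the tray.

```bash
python3 - <<'E'
from h import *
p=np.array(current_ee_pos())
print(move_l(p+.014*b,max_speed=.06,force_limit=10));p=p+.014*b
move_l(p+.055*U,max_speed=.12)
A=np.array([.410,.255,0])
move_l(A+.17*U,max_speed=.2)
move_l(A+.05*U,max_speed=.15)
print(move_l(A+.0265*U,max_speed=.04,force_limit=5));rep("placed")
move_gripper(.062);wait(.1)
move_l(A+.17*U,max_speed=.2);rep("up")
D=SP+.10*U
move_pose(D,Q);move_gripper(.07,25)
shot("tray1","scene",(150,280,110,330));rep("over spacer")
d=cam("top");P=d["P"];hsv=cv2.cvtColor(d["color"],cv2.COLOR_RGB2HSV);h,s,v=cv2.split(hsv)
m=((h<8)|(h>172))&(s>110)&(P[...,1]>.12)&(P[...,1]<.4)&(P[...,0]<.65)&(P[...,0]>.3);print(m.sum(),P[m].mean(0))
E
```

```text
False
True
placed t 10.225 p [0.4095 0.2547 0.0265] gap 0.0392678530913848 grip 40.8234012813773 F lat/b/z -0.21879475620699856 -0.4819877684715649 4.199006926625824
up t 11.5417 p [0.4093 0.2545 0.1689] gap 0.061984329620044146 grip 0.0 F lat/b/z 0.8344919353223832 -1.2585327569638798 -0.62240696947252
over spacer t 13.2917 p [ 0.4542 -0.1305  0.2094] gap 0.06984290296542832 grip 0.0 F lat/b/z 0.3451463762408692 -0.3255175121247395 -0.256944030829432
161 [0.4093 0.2549 0.0313]
```

View pics/tray1.png

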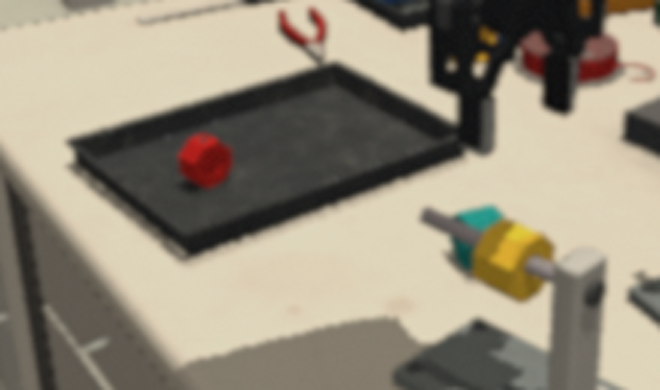

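The collar lies in the tray (crop 205,160), and the yellow spacer (512,258) is still in place on its bar. Now the spacer.

```bash
python3 - <<'E'
from h import *
print(move_l(SP,max_speed=.12,force_limit=8))
move_gripper(.034,40);wait(.2);rep("grip")
if .041<current_finger_gap()<.047:
    p=np.array(current_ee_pos())+.0038*U
    move_l(p,max_speed=.03);rep("lift")
    r=move_l(p+.122*b,max_speed=.06,force_limit=10);rep(f"slid {r}")
    shot("slid2")
E
```

```text
False
grip t 14.875 p [ 0.4547 -0.1313  0.1103] gap 0.04342849325754122 grip 40.686533579137176 F lat/b/z -0.7840378490403153 0.5630115229804841 5.865144268733833
lift t 15.1833 p [ 0.4546 -0.1312  0.1141] gap 0.04315899096824346 grip 40.62820101622492 F lat/b/z 0.022021978150542628 -0.07099674878681587 -0.7747869530196346
slid False t 17.3667 p [ 0.4256 -0.013   0.1141] gap 0.04319025380404459 grip 40.628273813053966 F lat/b/z 0.4539419363985923 -0.10673563072383808 -0.8805228524326617
```

View pics/slid2.png

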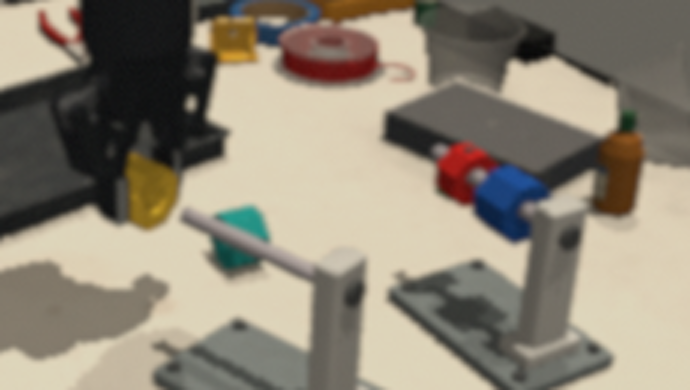

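The spacer (crop 152,190) is clear of the bar's free end (188,215). Placing it in the tray.

```bash
python3 - <<'E'
from h import *
p=np.array(current_ee_pos())
move_l(p+.055*U,max_speed=.12)
A=np.array([.535,.268,0])
move_l(A+.17*U,max_speed=.2)
move_l(A+.05*U,max_speed=.15)
print(move_l(A+.0285*U,max_speed=.04,force_limit=5));rep("placed")
move_gripper(.066);wait(.1)
move_l(A+.2*U,max_speed=.2)
move_pose([.45,.02,.3],Q);rep("away")
shot("fin","scene",(120,300,110,370))
E
```

```text
True
placed t 21.1667 p [0.5345 0.2678 0.0286] gap 0.04322393436106152 grip 41.12875933293253 F lat/b/z -0.6623307715459733 -0.2280416484023275 4.536341725911549
away t 23.7083 p [0.4501 0.0215 0.2994] gap 0.06586524764701432 grip 0.0 F lat/b/z -0.13293421356885318 0.5050082833568696 -0.006130439883058378
```

View pics/fin.png

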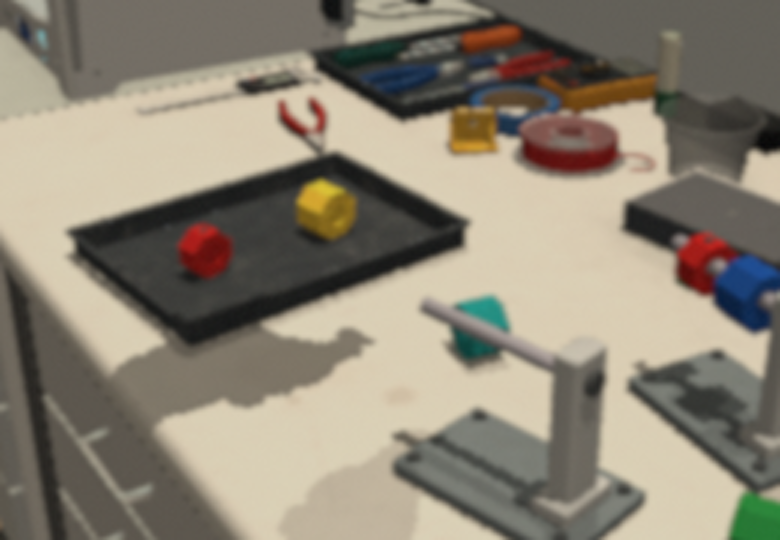

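The red collar (205,250) and yellow spacer (326,209) both lie in the tray, and the other bar still has its collar and blue spacer.

```bash
python3 -c "
from station import *
print(close_job())"
```

```text
the job is handed in; nothing more can be done
None
```

The job is handed in after about 24 s of robot time: the red collar was put in the empty black tray first, then the yellow spacer, and the blue spacer and its collar were left on their bar.

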